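# Load the drying cabinet's door rack and snap the door shut

## Task

Pull the drying cabinet's door wide open past its roller catch, stand the yellow-capped pot upright in the steel rack on the inside of the door and let go of it, then swing the door shut until the catch snaps and the door is fully home. Leave the other pots and the tray where they are.

Things in the scene. Friction and masses are not known exactly. Their poses are not given: they have to be found in the camera images.
- cabinet: White benchtop drying cabinet, fixed to the bench, 220 deep (its x), 260 wide (its y) and 260 mm high, with a clear window in the roof. Origin at the centre of its underside, on the bench; its front looks along its own -x, and that front face lies 110 mm from the origin. Stands at a different place and yaw each time.
- door (a joint): Hinge of the cabinet's white door, rad: 0 = shut (as it starts), grows as it opens, to a stop at 1.9. The panel is 256 mm wide and 18 thick, its top edge 255 and bottom edge 15 mm above the bench. It swings out of the cabinet's front about an upright hinge line at the cabinet's +y side, clockwise seen from above as it opens. Away from the catch it stays where it is left (light friction).
- hinge (a point): Point on the door's upright hinge line, 130 mm above the bench; in the cabinet's frame x -120, y +128 mm. At the door's other edge a sprung roller in the cabinet clips behind a keeper: pulling open, or pushing shut, takes up to about 12 N at the handle. It lets go at about 0.08 rad; in closing it is met there, and the door snaps home by itself once pushed below about 0.03 rad.
- handle (a point): Top end of the door's upright round steel handle bar, 14 mm in diameter, 265 mm above the bench; the top 65 mm is free of struts. Its axis stands 42 mm clear of the door's outer face (51 mm from the panel's mid-plane, which holds the hinge line), 222 mm along the door from the hinge line. Moves with the door: point x = door's normal towards its inside, point -y = from hinge to free edge.
- rack (a point): Centre of the inner floor of the steel trough on the door's inside, 130 mm above the bench; moves with the door (inside the cabinet when shut). Inner size 130 mm along the door (point y) by 64 mm (point x, away from the door); walls 3 thick, 32 high. It is 38 mm from the door's inner face and 115 mm along the door from the hinge. The door's top is 25 mm above the top of a pot stood in it.
- pot_yellow: Specimen pot to be loaded: clear round pot, 46 mm in diameter, 100 mm high, with yellow cap and yellow label, 0.09 to 0.18 kg. Origin at the centre of its underside, z up; stands on the bench.
- pot_blue: Pot of the same size with blue cap and label; to be left alone.
- pot_white: Pot of the same size with white cap and label; to be left alone.
- tray: Empty steel tray, 120 (x) by 170 (y) by 30 mm high, on the bench; origin at the centre of its underside; to be left alone.
Not all that is in view belongs to the job. What is meant by the pot_yellow is not brown or green, and is the larger of those in its own colour.

How it is judged:
On the way, in this order (a step that is already met when the one before it is completed fails the run):
1. the door has been pulled through the catch and stands wide open (more than 1.0 rad) (value of joint door above 1 rad), for 0.1 s.
2. the yellow-capped pot stands upright in the rack of the open door (more than 0.6 rad), let go (value of joint door above 0.6 rad and z of pot_yellow in the frame of rack between -0.005 and 0.008 m and x of pot_yellow in the frame of rack between -0.015 and 0.015 m and y of pot_yellow in the frame of rack between -0.05 and 0.05 m and angle between pot_yellow's own z axis and vertical below 0.12 rad and contact force between the fingers and pot_yellow below 0.1 N), for 0.3 s.
At the end, for the whole second after the job is handed in: The door is fully home behind the catch (within 0.012 rad of shut), and the yellow-capped pot stands upright (within 0.12 rad) and still on the floor of the door's rack, inside its walls (value of joint door below 0.012 rad and z of pot_yellow in the frame of rack between -0.005 and 0.008 m and x of pot_yellow in the frame of rack between -0.015 and 0.015 m and y of pot_yellow in the frame of rack between -0.05 and 0.05 m and angle between pot_yellow's own z axis and vertical below 0.12 rad and linear speed of pot_yellow below 0.03 m/s); the robot touches nothing.
It fails at once if the blue or white pot or the tray is shifted by more than 25 mm or a pot is knocked over (distance of any of pot_blue, pot_white, tray from where it was at the start of the episode above 0.025 m or angle between any of pot_blue, pot_white's own z axis and vertical above 0.5 rad).
It also fails if it takes over 72 s, if anything falls off the work surface, if the arm or the gripper's body presses on something with over 40 N, if the wrist force passes 120 N, or if a joint passes its speed limit or range.

## Robot

A 6-joint arm with a two-finger parallel gripper is mounted at the origin on the work surface. World frame = base frame: x ahead of the robot, y to its left, z up, the work surface at z = 0. Lengths are in m, angles in rad, forces in N, time in s.
With the tool pointing down it reaches from about 0.375 to 0.975 m from the base axis. Payload 3.8 kg.
Tool frame: the origin (TCP) lies midway between the tips of the shut fingers; the grasp point (between the pads) lies 19 mm behind it; z points along the fingers, y is the direction in which the jaws open and shut (so a half turn about z gives the same grasp; the last joint's range is limited). The gripper opens to 85 mm and grips with 20 to 120 N. Pads are 22 mm wide; open, the fingers measure 114 mm over their backs; the gripper's body (76 mm by 85 mm) begins 54 mm behind the grasp point. The pads swing forward as they close: fully open they stand 13 mm farther back than shut.
Start: joints at [-1.344, 0.264, 1.604, -0, 1.274, -0.037], TCP at [0.176, -0.652, 0.231] pointing down, gripper open.
Joint ranges: [-2.63, 2.63], [-0.94, 2.18], [0.31, 2.57], [-1.31, 4.45], [0, 2.66], [-2.55, 2.55]. Speed limits (rad/s): [2.57, 2.57, 3.14, 3.14, 3.14, 3.14].

## Interface

Orientations are given as a rotation vector (axis times angle).
In Python, from workcell import bot gives the robot as it stands. The module is installed in compiled form; this text tells all that it offers.
- The arm moves only by the tool move_arm, never from a script. Its argument "steps" is a list of rows, each a list of 5 numbers: the shift along the tool's x, y, z in mm, then the turn about the tool's z in degrees, then the opening in per cent of the stroke, from 0 (shut) to 100 (fully open). In form: [[tx, ty, tz, turn, claw], ...]. A call has 1 to 20 rows; each row is the pose to reach, as a shift and turn from the pose commanded when the call began, along the tool's axes at that moment; what a row does not reach only later rows make up. A row lasts 1/10 s, in which the tool goes at most 50 mm and 8.59 degrees, less where a joint would pass 70% of its speed; a pose out of reach is approached as far as the arm can. A call with a gripper value outside its range is refused whole. The fingers move at their own pace and stop on an object; "newtons" is the grip in N (left out, the last holds). Time passes only in rows, so rows that repeat a pose let the fingers close. It gives the time, the measured TCP pose, the force and the opening at its end, in the units of the state.
- bot.read_state(): the state, without advancing time (a new reading comes with each control period).
- bot.read_camera(name): name is "scene" or "top" or "wrist"; returns a dict with "pixels" (480x640x3 uint8, red, green, blue), "depth" (480x640 float32, m along the optical axis (not along the pixel's ray), 0 where there is no reading), "fovy" (degrees; the focal length in pixels is half the picture's height over the tangent of half this angle, whatever the lens; pixels are square), "cx", "cy" (the principal point, pixels), "xyz" and "attitude" of the camera in the world. Camera axes: x right, y up, looking along -z (the intrinsics and any distortion apply to the point x, -y, -z); pixel columns grow to the right and rows downward; lengths in m; the calibration is good to about 2 mm. A picture is of the moment at which its call begins.
- bot.finish_job(): hands the job in, once; it reports no verdict.
The state is a dict: "time": time; "q": joint angles; "joint_vel": joint speeds; "joint_torque": joint torques, N m; "tool_pos": TCP position; "tcp_rot": TCP orientation; "wrist_force": force on the tool from outside, world axes, zero at the start; "torque": the same for the moment, N m; "width": opening from 0.0 (shut) to 1.0 (fully open).
Only numpy, scipy, OpenCV 4.12 (cv2) and the standard library are available. Lean on these libraries where they do the work, as an engineer would, in place of code of your own. Each camera call takes 0.05 s, during which the arm holds its last target.

## Working session

There is one attempt and no reset: what is moved stays moved. The work goes in short steps, Python scripts to look and compute and a tool call to move; the robot and the scene stay as the last step left them, time stands still between calls to the robot, and variables do not carry over. Pictures are saved under pics/ and viewed, and the job is handed in when it is done.

Besides the shell and the picture viewer there is one more tool, called after "Call:" in YAML: its name, and indented under it one key for each argument. move_arm: Moves the arm, as the interface text tells. Its arguments: {"type":"object","properties":{"steps":{"type":"array","items":{"type":"array","items":{"type":"number"}}},"newtons":{"type":"number"}},"required":["steps"]}

```bash
mkdir -p pics; ls; python3 - <<'E'
from workcell import bot
import cv2, numpy as np, pickle
s=bot.read_state()
print(s)
for n in ["scene","top","wrist"]:
    c=bot.read_camera(n)
    pickle.dump(c,open(f"pics/{n}0.pkl","wb"))
    cv2.imwrite(f"pics/{n}0.png",c["pixels"][:,:,::-1])
    print(n,{k:v for k,v in c.items() if k not in("pixels","depth")},(c["depth"]>0).mean())
E
```

```text
pics
{'time': 0.0, 'q': array([-1.34389724e+00,  2.64759097e-01,  1.60541399e+00,  2.85676780e-05,
        1.27371605e+00, -3.68965736e-02]), 'joint_vel': array([-9.01317161e-04, -6.57316926e-04,  1.04391495e-03, -3.26360322e-04,
       -3.99442556e-05, -5.84430446e-04]), 'joint_torque': array([-1.30123917e-03, -5.15110588e+01, -3.67314863e+01, -3.21038951e-04,
        1.28707982e-02, -1.31652530e-05]), 'tool_pos': array([ 0.17584331, -0.65090929,  0.22993645]), 'tcp_rot': array([-3.11203792e+00, -4.12854766e-01,  2.99266591e-04]), 'wrist_force': array([ 0.40617698,  0.17330108, -0.29925725]), 'torque': array([ 0.02447793, -0.04055754, -0.03517172]), 'width': 1.0000997807260215}
scene {'fovy': 46.17323953052056, 'cx': 321.0183405027884, 'cy': 241.13134617513413, 'xyz': array([0.9663564 , 0.42280298, 1.01185167]), 'attitude': array([0.31126421, 0.86911766, 2.37705198])} 0.9962337239583333
top {'fovy': 52.095282120705804, 'cx': 320.8553086275665, 'cy': 235.9715795134771, 'xyz': array([ 0.50092629, -0.11389447,  1.29628576]), 'attitude': array([ 0.02577315, -0.07066351, -1.59998226])} 0.9961783854166667
wrist {'fovy': 64.9785590619334, 'cx': 320.215788613492, 'cy': 243.84571885137413, 'xyz': array([ 0.25539034, -0.62965338,  0.37274401]), 'attitude': array([-0.27595847,  0.21619802, -1.29390236])} 0.9962662760416666
```

View pics/scene0.png

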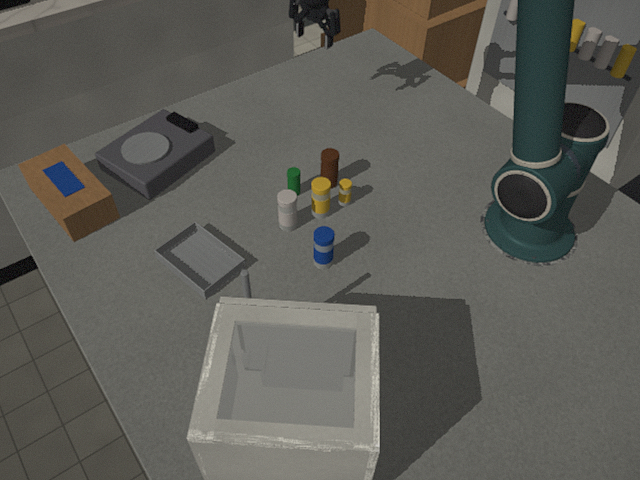

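View pics/top0.png

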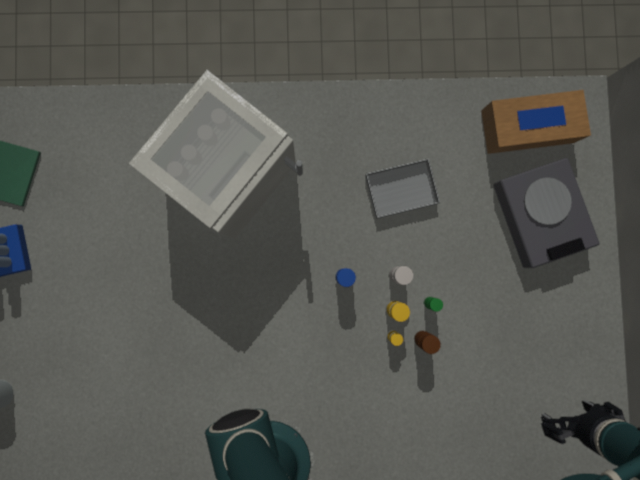

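View pics/wrist0.png

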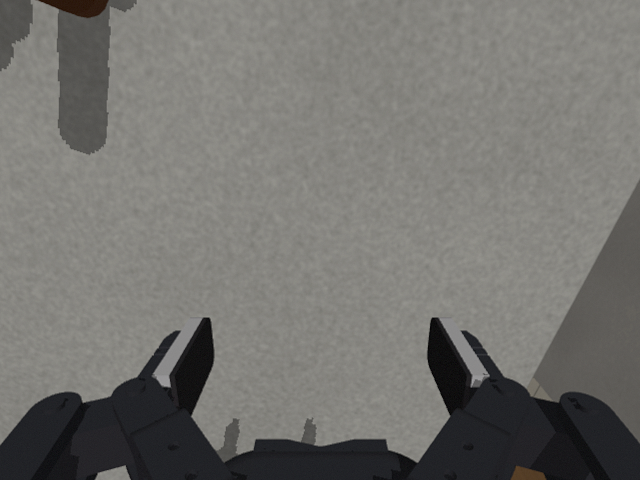

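The top view shows the cabinet at (135-290, 70-230) with its door edge running (290,140)-(218,228) and the handle near (300,168). The target yellow pot is at (400,312), with a small yellow decoy at (397,340). Blue is at (345,277), white at (403,275) and the tray at (402,190).

```bash
cat > h.py <<'E'
import numpy as np, cv2, pickle
from scipy.spatial.transform import Rotation as R
def cloud(c):
    h,w=c["depth"].shape; f=h/2/np.tan(np.radians(c["fovy"])/2)
    u,v=np.meshgrid(np.arange(w),np.arange(h)); d=c["depth"].astype(float)
    p=np.stack([(u-c["cx"])/f*d,-(v-c["cy"])/f*d,-d],-1)
    P=p@R.from_rotvec(c["attitude"]).as_matrix().T+c["xyz"]
    P[d<=0]=np.nan
    return P
def hsv(c): return cv2.cvtColor(c["pixels"],cv2.COLOR_RGB2HSV)
E
python3 - <<'E'
from h import *
for n in ["top","scene"]:
    c=pickle.load(open(f"pics/{n}0.pkl","rb")); P=cloud(c); H=hsv(c)
    print(n)
    if n=="top":
        for u,v in [(450,330),(100,300),(550,60),(60,120),(300,168),(400,312),(397,340),(345,277),(403,275),(402,190),(290,140),(218,228),(208,72),(132,163),(250,180)]:
            print((u,v),P[v,u].round(3))
    sat=(H[...,1]>120)&(H[...,2]>60)
    for name,lo,hi in [("yellow",18,32),("blue",105,125)]:
        m=(sat&(H[...,0]>=lo)&(H[...,0]<=hi)).astype(np.uint8)
        k,l,st,ce=cv2.connectedComponentsWithStats(m)
        for i in range(1,k):
            if st[i,4]>25:
                q=P[l==i]; top=q[q[:,2]>np.nanpercentile(q[:,2],95)-.006]
                print(name,st[i],"ztop",top[:,2].mean().round(3),"xy mid",((top.min(0)+top.max(0))/2).round(3),"ext",(top.max(0)-top.min(0)).round(3))
E
```

```text
top
(450, 330) [ 0.322 -0.485 -0.001]
(100, 300) [0.43  0.425 0.002]
(550, 60) [ 1.358 -1.187 -0.746]
(60, 120) [ 0.908  0.531 -0.004]
(300, 168) [ 0.715 -0.104  0.235]
(400, 312) [ 0.383 -0.335  0.104]
(397, 340) [ 0.312 -0.331  0.071]
(345, 277) [ 0.472 -0.204  0.105]
(403, 275) [ 0.472 -0.347  0.098]
(402, 190) [ 0.695 -0.371  0.008]
(290, 140) [ 0.773 -0.085  0.255]
(218, 228) [0.587 0.072 0.256]
(208, 72) [0.923 0.087 0.261]
(132, 163) [0.73  0.25  0.259]
(250, 180) [0.688 0.003 0.256]
yellow [387 301  23  21 369] ztop 0.101 xy mid [ 0.385 -0.336  0.103] ext [0.043 0.045 0.01 ]
yellow [388 331  15  15 166] ztop 0.069 xy mid [ 0.315 -0.329  0.07 ] ext [0.028 0.031 0.008]
blue [518 106  48  24 838] ztop 0.084 xy mid [ 0.86  -0.718  0.086] ext [0.056 0.122 0.009]
blue [  0 225  26  50 788] ztop 0.031 xy mid [0.567 0.633 0.036] ext [0.124 0.063 0.015]
blue [336 269  19  18 273] ztop 0.101 xy mid [ 0.471 -0.206  0.103] ext [0.042 0.042 0.009]
scene
yellow [569  19  16  33 304] ztop 0.554 xy mid [ 0.138 -0.007  0.556] ext [0.011 0.009 0.032]
yellow [610  44  27  34 474] ztop 0.138 xy mid [-0.673 -0.237  0.138] ext [0.048 0.039 0.01 ]
yellow [311 176  20  19 308] ztop 0.099 xy mid [ 0.383 -0.336  0.1  ] ext [0.045 0.047 0.008]
yellow [339 178  13  13 128] ztop 0.067 xy mid [ 0.313 -0.329  0.067] ext [0.029 0.033 0.007]
yellow [339 192  12  11  91] ztop 0.041 xy mid [ 0.318 -0.321  0.042] ext [0.018 0.019 0.009]
yellow [312 197  18  17 216] ztop 0.059 xy mid [ 0.389 -0.328  0.06 ] ext [0.033 0.031 0.01 ]
blue [ 43 162  41  35 714] ztop 0.082 xy mid [ 0.859 -0.722  0.083] ext [0.058 0.127 0.01 ]
blue [314 226  20  20 328] ztop 0.099 xy mid [ 0.472 -0.206  0.101] ext [0.046 0.047 0.009]
blue [314 248  19  16 208] ztop 0.058 xy mid [ 0.478 -0.199  0.06 ] ext [0.032 0.033 0.012]
```

```bash
python3 - <<'E'
from h import *
for n in ["top","scene"]:
    c=pickle.load(open(f"pics/{n}0.pkl","rb")); P=cloud(c).reshape(-1,3)
    P=P[~np.isnan(P[:,0])]
    q=P[(P[:,2]>.249)&(P[:,2]<.268)&(P[:,0]>.5)&(P[:,0]<1.05)&(P[:,1]>-.16)&(P[:,1]<.35)]
    r=cv2.minAreaRect((q[:,:2]*1000).astype(np.float32)); print(n,r,len(q)); print(cv2.boxPoints(r).round(1).tolist())
    print(np.percentile(q[:,2],[5,50,95]).round(4))
    # roof only via robust: shrink: use frame rotated
    for yaw in [None]:
        pass
    a=np.radians(51); X=np.array([np.cos(a),np.sin(a)]);Y=np.array([-X[1],X[0]])
    # handle candidates
    near=P[(P[:,2]>.18)&(P[:,2]<.29)&(np.hypot(P[:,0]-.715,P[:,1]+.1)<.05)]
    s=near[:,:2]@X; f=np.percentile(q[:,:2]@X,0.5)
    hb=near[s<f-.015]; print("front s",f,"handle pts",len(hb),hb.mean(0).round(4),hb.min(0).round(4),hb.max(0).round(4))
    ht=hb[hb[:,2]>hb[:,2].max()-.012]; print(ht.mean(0),len(ht))
E
python3 - <<'E'
import cv2
for n,(x,y,w,h) in {"top":(120,60,200,180),"scene":(180,250,220,170)}.items():
    im=cv2.imread(f"pics/{n}0.png")[y:y+h,x:x+w]
    cv2.imwrite(f"pics/{n}0c.png",cv2.resize(im,None,fx=3.5,fy=3.3,interpolation=cv2.INTER_CUBIC)[:600,:800])
E
```

```text
top ((738.5997314453125, 64.52751159667969), (288.89215087890625, 260.8966369628906), 49.742095947265625) 13742
[[545.7000122070312, 38.599998474121094], [744.7999877929688, -130.0], [931.5, 90.5], [732.4000244140625, 259.1000061035156]]
[0.255  0.2594 0.2631]
front s 0.41853182942641215 handle pts 118 [ 0.7234 -0.0958  0.2265] [ 0.7141 -0.107   0.1806] [ 0.7416 -0.0771  0.2713]
[ 0.72055983 -0.10142249  0.26496241] 35
scene ((736.289794921875, 64.29670715332031), (288.01495361328125, 260.5569152832031), 49.814697265625) 26186
[[543.7999877929688, 38.29999923706055], [742.9000244140625, -129.8000030517578], [928.7000122070312, 90.19999694824219], [729.7000122070312, 258.3999938964844]]
[0.2543 0.2577 0.2605]
front s 0.4179649515982694 handle pts 218 [ 0.7206 -0.098   0.2373] [ 0.7129 -0.1076  0.1933] [ 0.7262 -0.0924  0.2669]
[ 0.72005657 -0.09932161  0.26221694] 65
```

View pics/top0c.png

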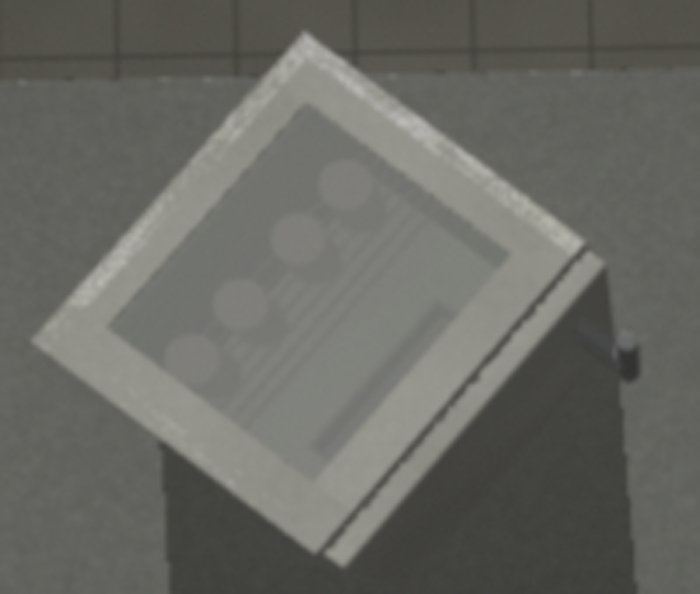

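View pics/scene0c.png

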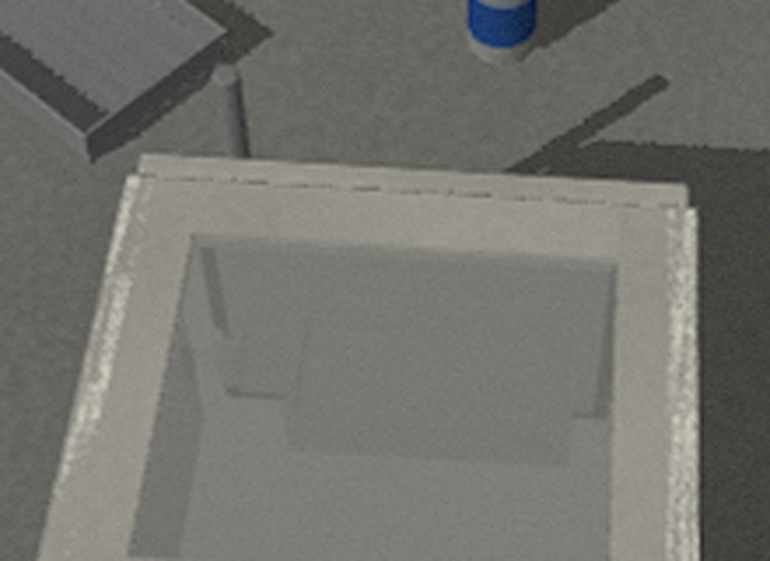

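Both cameras agree on the cabinet pose: yaw 49.8°, origin (0.760, 0.091). They put the handle at about (0.7205, -0.1005), which matches the pose-derived value. Next I'll write a helper that converts targets to tool-frame shifts.

```bash
cat >> h.py <<'E'
YAW=np.radians(49.78); HX,HY=.5845,.0812
def door(th):
    a=YAW-th; n=np.array([np.cos(a),np.sin(a)]); d=np.array([n[1],-n[0]]); h=np.array([HX,HY])
    return dict(n=n,d=d,handle=h+.222*d-.051*n,rack=h+.115*d+.047*n,tip=h+.256*d)
def rel(x,y,z,yang,pose=None):
    """shift in tool axes (mm) and turn (deg) to TCP x,y,z with tool-y heading yang (rad)"""
    if pose is None:
        from workcell import bot
        s=bot.read_state(); pose=(s["tool_pos"],s["tcp_rot"])
    M=R.from_rotvec(pose[1]).as_matrix()
    cur=np.arctan2(M[1,1],M[0,1])
    t=-(yang-cur); t=(t+np.pi)%(2*np.pi)-np.pi
    return np.r_[M.T@(np.array([x,y,z])-pose[0])*1000,np.degrees(t)].round(1)
E
python3 - <<'E'
from h import *
print(door(0)["handle"],door(1.25))
x,y=.7205,-.1005
print(rel(x,y,.33,YAW), rel(x,y,.225,YAW))
c=pickle.load(open("pics/top0.pkl","rb"));P=cloud(c)
for u,v in [(434,304),(428,343),(403,275)]: print(P[v,u].round(3))
E
```

```text
[ 0.72108075 -0.10109289] {'n': array([ 0.92822813, -0.37201149]), 'd': array([-0.37201149, -0.92822813]), 'handle': array([ 0.45457382, -0.10589406]), 'rack': array([ 0.5853454 , -0.04303077]), 'tip': array([ 0.48926506, -0.1564264 ])}
[ 669.3 -389.7  -99.  -124.7] [ 669.3 -389.5    6.  -124.7]
[ 0.397 -0.427  0.073]
[ 0.306 -0.401  0.099]
[ 0.472 -0.347  0.098]
```

Call:
move_arm:
  steps:
    - [0, 0, -50, 0, 40]
    - [669, -390, -100, -124.7, 40]
    - [669, -390, -100, -124.7, 40]
    - [669, -390, -100, -124.7, 40]
    - [669, -390, -100, -124.7, 40]
    - [669, -390, -100, -124.7, 40]
    - [669, -390, -100, -124.7, 40]
    - [669, -390, -100, -124.7, 40]
    - [669, -390, -100, -124.7, 40]
    - [669, -390, -100, -124.7, 40]
    - [669, -390, -100, -124.7, 40]
    - [669, -390, -100, -124.7, 40]
    - [669, -390, -100, -124.7, 40]
    - [669, -390, -100, -124.7, 40]
    - [669, -390, -100, -124.7, 40]
    - [669, -390, -100, -124.7, 40]
    - [669, -390, -100, -124.7, 40]
    - [669, -390, -100, -124.7, 40]
    - [669, -390, -100, -124.7, 40]
    - [669, -390, -100, -124.7, 40]

```text
time: 2.15
tool_pos: [0.7194, -0.1015, 0.3309]
tcp_rot: [-1.08, -2.949, 0.001]
wrist_force: [0.1, -0.2, -0.1]
width: 0.401
```

```bash
python3 - <<'E'
from h import *
from workcell import bot
s=bot.read_state(); print(s["time"],s["tool_pos"],s["q"].round(3),s["width"],s["wrist_force"].round(2))
print(rel(.7205,-.1005,.33,YAW))
c=bot.read_camera("wrist");pickle.dump(c,open("pics/w1.pkl","wb"));cv2.imwrite("pics/w1.png",c["pixels"][:,:,::-1])
E
```

```text
2.15 [ 0.71943166 -0.1015311   0.33087182] [-1.740e-01  3.250e-01  1.347e+00 -1.000e-03  1.471e+00 -1.043e+00] 0.40068047583882166 [ 0.06 -0.21 -0.07]
[-0.2  1.5  0.9 -0. ]
```

View pics/w1.png

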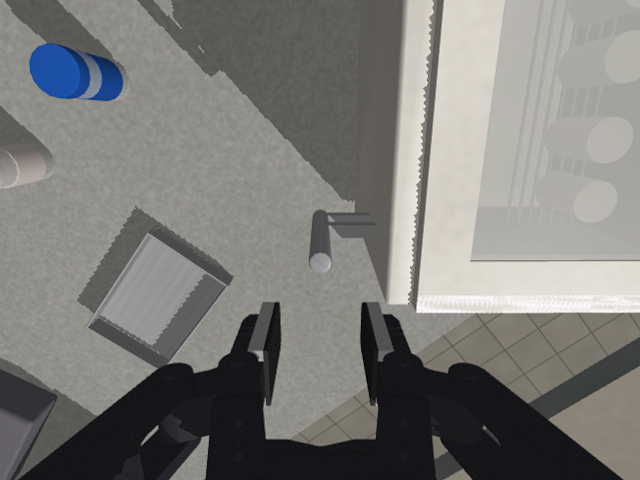

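The wrist view shows the handle top at (320,262), centred between the pads (x 271-371), with the door edge at about x 400. The shift along the door still needs a check.

```bash
python3 - <<'E'
from h import *
c=pickle.load(open("pics/w1.pkl","rb"));P=cloud(c)
q=P[250:276,307:334].reshape(-1,3); q=q[(q[:,2]>.255)]; print(len(q),q.mean(0),(q.min(0)+q.max(0))/2)
# door front face
q=P[100:300,380:412].reshape(-1,3);
print(P[200,400],P[290,395],P[290,430])
h=q[(q[:,2]>.252)&(q[:,2]<.258)]
X=np.array([np.cos(YAW),np.sin(YAW)]); print(np.percentile(h[:,:2]@X,[1,50,99]), (np.array([HX,HY])@X))
print(rel(.7205,-.1005,.225,YAW))
E
```

```text
444 [ 0.71782739 -0.10028638  0.26400408] [ 0.71831169 -0.10073318  0.26080467]
[ 0.72169921 -0.04211773  0.25589061] [ 0.76627947 -0.07899049  0.25640208] [ 0.77890408 -0.06184914  0.25938933]
[0.4289228  0.43461724 0.44417319] 0.4394277708182302
[-1.000e-01  1.900e+00  1.061e+02 -0.000e+00]
```

Call:
move_arm:
  steps:
    - [0, 1, 30, 0, 40]
    - [0, 1, 60, 0, 40]
    - [0, 1, 90, 0, 40]
    - [0, 1, 106, 0, 40]
    - [0, 1, 106, 0, 40]
    - [0, 1, 106, 0, 0]
    - [0, 1, 106, 0, 0]
    - [0, 1, 106, 0, 0]
    - [0, 1, 106, 0, 0]
    - [0, 1, 106, 0, 0]
  newtons: 60

```text
time: 3.2
tool_pos: [0.7198, -0.1023, 0.227]
tcp_rot: [-1.08, -2.95, 0.006]
wrist_force: [-4.3, -4.7, -1.8]
width: 0.147
```

```bash
python3 - <<'E'
from h import *
from workcell import bot
s=bot.read_state(); print(s["time"],s["tool_pos"],s["q"].round(3),s["width"],s["wrist_force"].round(2))
p=s["tool_pos"][:2]; off=p-door(0)["handle"]; print("off",off)
M=R.from_rotvec(s["tcp_rot"]).as_matrix(); cur=np.arctan2(M[1,1],M[0,1]); print(cur,YAW)
for th in np.arange(0,1.31,.05):
    p2=door(th)["handle"]
    # keep offset rotating with door
    a=-th; o=np.array([[np.cos(a),-np.sin(a)],[np.sin(a),np.cos(a)]])@off
    print(round(th,2),rel(*(p2+o),s["tool_pos"][2],cur-th,(s["tool_pos"],s["tcp_rot"])).tolist())
E
```

```text
3.2 [ 0.719834   -0.10225546  0.22699119] [-0.174  0.364  1.482 -0.004  1.296 -1.041] 0.14689017418618494 [-4.25 -4.66 -1.76]
off [-0.00124675 -0.00116257]
0.8687215294758615 0.8688249016427773
0.0 [0.0, 0.0, 0.0, 0.0]
0.05 [2.9, -11.0, 0.0, 2.9]
0.1 [6.4, -21.9, 0.1, 5.7]
0.15 [10.4, -32.6, 0.1, 8.6]
0.2 [14.9, -43.0, 0.1, 11.5]
0.25 [19.9, -53.2, 0.2, 14.3]
0.3 [25.5, -63.2, 0.2, 17.2]
0.35 [31.5, -72.9, 0.2, 20.1]
0.4 [38.0, -82.2, 0.2, 22.9]
0.45 [45.0, -91.2, 0.3, 25.8]
0.5 [52.4, -99.9, 0.3, 28.6]
0.55 [60.2, -108.2, 0.3, 31.5]
0.6 [68.5, -116.0, 0.3, 34.4]
0.65 [77.1, -123.5, 0.3, 37.2]
0.7 [86.1, -130.5, 0.3, 40.1]
0.75 [95.4, -137.1, 0.4, 43.0]
0.8 [105.1, -143.1, 0.4, 45.8]
0.85 [115.0, -148.7, 0.4, 48.7]
0.9 [125.2, -153.8, 0.4, 51.6]
0.95 [135.6, -158.4, 0.4, 54.4]
1.0 [146.3, -162.4, 0.4, 57.3]
1.05 [157.1, -165.9, 0.4, 60.2]
1.1 [168.1, -168.9, 0.4, 63.0]
1.15 [179.3, -171.3, 0.4, 65.9]
1.2 [190.5, -173.1, 0.4, 68.8]
1.25 [201.8, -174.4, 0.4, 71.6]
1.3 [213.2, -175.1, 0.4, 74.5]
```

Call:
move_arm:
  steps:
    - [3, -11, 0, 2.9, 0]
    - [6, -22, 0, 5.7, 0]
    - [10, -33, 0, 8.6, 0]
    - [15, -43, 0, 11.5, 0]
    - [20, -53, 0, 14.3, 0]
    - [25, -63, 0, 17.2, 0]
    - [31, -73, 0, 20, 0]
    - [38, -82, 0, 23, 0]
    - [45, -91, 0, 25.8, 0]
    - [52, -100, 0, 28.6, 0]
    - [60, -108, 0, 31.5, 0]
    - [68, -116, 0, 34.4, 0]
    - [77, -123, 0, 37.2, 0]
    - [86, -130, 0, 40, 0]
    - [95, -137, 0, 43, 0]
    - [95, -137, 0, 43, 0]

```text
time: 4.8
tool_pos: [0.5588, -0.1472, 0.227]
tcp_rot: [2.084, 2.344, -0.007]
wrist_force: [-1.0, -11.5, -5.1]
width: 0.146
```

```bash
python3 - <<'E'
from h import *
from workcell import bot
s=bot.read_state(); print(s["time"],s["tool_pos"],s["q"].round(3),s["width"],s["wrist_force"].round(2))
print(door(.75)["handle"])
M=R.from_rotvec(s["tcp_rot"]).as_matrix(); cur=np.arctan2(M[1,1],M[0,1]); print(cur,YAW-.75)
c=bot.read_camera("top");pickle.dump(c,open("pics/t2.pkl","wb"));cv2.imwrite("pics/t2.png",c["pixels"][:,:,::-1])
b=door(.75)["handle"]
for th in np.arange(.8,1.31,.05):
    p2=door(th)["handle"]-b+s["tool_pos"][:2]
    print(round(th,2),rel(*p2,s["tool_pos"][2],cur-(th-.75),(s["tool_pos"],s["tcp_rot"])).tolist())
E
```

```text
4.8 [ 0.55876202 -0.14715964  0.22702234] [-0.297  0.082  1.823 -0.007  1.233 -0.412] 0.14563637180467862 [ -1.03 -11.47  -5.13]
[ 0.56017672 -0.14528041]
0.11715950243496015 0.11882490164277726
0.8 [2.8, -11.0, -0.0, 2.9]
0.85 [6.2, -21.9, -0.0, 5.7]
0.9 [10.1, -32.6, -0.1, 8.6]
0.95 [14.5, -43.1, -0.1, 11.5]
1.0 [19.4, -53.4, -0.1, 14.3]
1.05 [24.9, -63.4, -0.2, 17.2]
1.1 [30.8, -73.1, -0.2, 20.1]
1.15 [37.2, -82.5, -0.3, 22.9]
1.2 [44.1, -91.6, -0.3, 25.8]
1.25 [51.5, -100.3, -0.4, 28.6]
1.3 [59.2, -108.6, -0.4, 31.5]
```

View pics/t2.png

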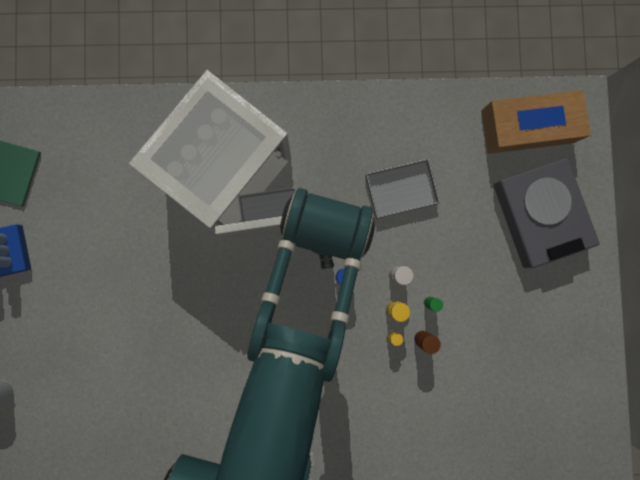

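The door stands about 0.75 rad open with the trough visible at (265,205). I'll keep swinging.

Call:
move_arm:
  steps:
    - [3, -11, 0, 2.9, 0]
    - [6, -22, 0, 5.7, 0]
    - [10, -33, 0, 8.6, 0]
    - [14, -43, 0, 11.5, 0]
    - [19, -53, 0, 14.3, 0]
    - [25, -63, 0, 17.2, 0]
    - [31, -73, 0, 20, 0]
    - [37, -82, 0, 23, 0]
    - [44, -91, 0, 25.8, 0]
    - [51, -100, 0, 28.6, 0]
    - [51, -100, 0, 28.6, 0]
    - [51, -100, 0, 28.6, 0]
    - [51, -100, 0, 28.6, 40]
    - [51, -100, 0, 28.6, 40]
    - [51, -100, 0, 28.6, 40]
    - [51, -100, -40, 28.6, 40]
    - [51, -100, -80, 28.6, 40]
    - [51, -100, -120, 28.6, 40]
    - [51, -100, -120, 28.6, 40]

```text
time: 6.75
tool_pos: [0.458, -0.1051, 0.3534]
tcp_rot: [2.592, 1.757, 0.014]
wrist_force: [0.0, -0.2, -0.3]
width: 0.399
```

```bash
python3 - <<'E'
from h import *
from workcell import bot
s=bot.read_state(); print(s["time"],s["tool_pos"],s["q"].round(3),s["width"],s["wrist_force"].round(2))
for z in (.347,.065): print(rel(.384,-.336,z,np.radians(-85)), rel(.384,-.336,z,np.radians(-70)))
E
```

```text
6.75 [ 0.458019   -0.10513375  0.35335339] [-0.279 -0.195  1.857  0.     1.466  0.101] 0.39917555852869685 [ 0.01 -0.15 -0.33]
[-241.9   16.7    6.2   63.2] [-241.9   16.7    6.2   48.2]
[-242.4   12.9  288.1   63.2] [-242.4   12.9  288.1   48.2]
```

Call:
move_arm:
  steps:
    - [-50, 3, 0, 8, 76]
    - [-100, 7, 0, 16, 76]
    - [-150, 10, 0, 25, 76]
    - [-200, 14, 0, 33, 76]
    - [-242, 17, 70, 33, 76]
    - [-242, 16, 100, 33, 76]
    - [-242, 16, 130, 33, 76]
    - [-242, 16, 130, 33, 76]
    - [-242, 16, 130, 33, 76]

```text
time: 7.65
tool_pos: [0.3796, -0.3349, 0.2154]
tcp_rot: [-2.993, -0.95, 0.001]
wrist_force: [-0.2, 0.2, 0.3]
width: 0.76
```

```bash
python3 - <<'E'
from h import *
from workcell import bot
s=bot.read_state(); print(s["time"],s["tool_pos"],s["q"].round(3),s["width"],s["wrist_force"].round(2))
for z in (.063,): print(rel(.384,-.336,z,np.radians(-55)))
for n in ["top","wrist"]:
    c=bot.read_camera(n);pickle.dump(c,open(f"pics/{n}3.pkl","wb"));cv2.imwrite(f"pics/{n}3.png",c["pixels"][:,:,::-1])
    P=cloud(c);H=hsv(c)
    m=((H[...,1]>120)&(H[...,2]>60)&(H[...,0]>=18)&(H[...,0]<=32)).astype(np.uint8)
    k,l,st,ce=cv2.connectedComponentsWithStats(m)
    for i in range(1,k):
        if st[i,4]>80:
            q=P[l==i]; q=q[~np.isnan(q[:,0])]; top=q[q[:,2]>np.percentile(q[:,2],95)-.006]
            print(n,st[i],((top.min(0)+top.max(0))/2).round(4),(top.max(0)-top.min(0)).round(3))
E
```

```text
7.65 [ 0.37958803 -0.33485329  0.21537542] [-0.772 -0.046  1.976  0.     1.213  0.184] 0.7604813772882927 [-0.24  0.18  0.33]
[  2.9   3.7 152.4   0.2]
top [387 301  24  21 368] [ 0.3856 -0.3279  0.2291] [0.044 0.059 0.261]
wrist [ 291  186   64   79 3643] [ 0.3826 -0.336   0.0986] [0.045 0.045 0.007]
wrist [ 251  248   40   54 1455] [ 0.3127 -0.3298  0.0664] [0.031 0.031 0.007]
```

View pics/top3.png

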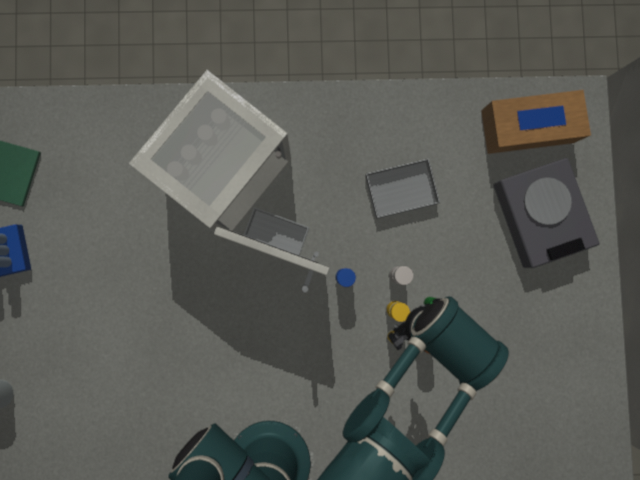

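View pics/wrist3.png

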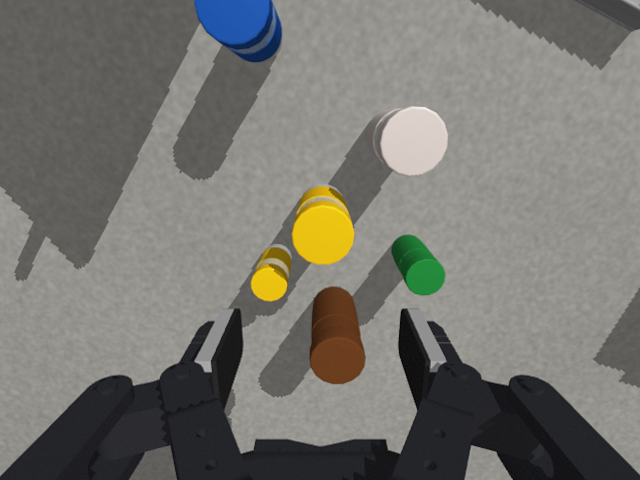

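The wrist view shows the big yellow cap at (323,233), the small yellow pot at (270,285) and green at (425,275). Its position of (0.383, -0.336) agrees with the other two cameras. In the top view the door stands at about 1.2 rad, and blue is untouched.

Call:
move_arm:
  steps:
    - [2, 3, 40, 0, 76]
    - [2, 3, 80, 0, 76]
    - [2, 3, 115, 0, 76]
    - [2, 3, 140, 0, 76]
    - [2, 3, 152, 0, 76]
    - [2, 3, 152, 0, 76]
    - [2, 3, 152, 0, 40]
    - [2, 3, 152, 0, 40]
    - [2, 3, 152, 0, 40]
    - [2, 3, 152, 0, 40]
    - [2, 3, 152, 0, 40]
    - [2, 3, 140, 0, 40]
  newtons: 40

```text
time: 8.95
tool_pos: [0.3826, -0.3362, 0.0755]
tcp_rot: [-2.994, -0.95, 0.001]
wrist_force: [-0.7, 0.5, -1.5]
width: 0.53
```

```bash
python3 - <<'E'
from h import *
from workcell import bot
s=bot.read_state(); print(s["time"],s["tool_pos"],s["q"].round(3),s["width"],s["wrist_force"].round(2))
c=bot.read_camera("wrist");pickle.dump(c,open(f"pics/wrist4.pkl","wb"));cv2.imwrite(f"pics/wrist4.png",c["pixels"][:,:,::-1])
# door angle from top3
c=pickle.load(open("pics/top3.pkl","rb"));P=cloud(c)
q=P[220:280,210:335].reshape(-1,3); q=q[(q[:,2]>.248)&(q[:,2]<.262)]
q=q[(q[:,1]<.06)]
r=cv2.minAreaRect((q[:,:2]*1000).astype(np.float32)); print(r,cv2.boxPoints(r).tolist())
v=cv2.fitLine((q[:,:2]*1000).astype(np.float32),cv2.DIST_HUBER,0,.01,.01).ravel(); print(v)
# rack walls
q=P[205:260,240:315].reshape(-1,3); q=q[(q[:,2]>.154)&(q[:,2]<.17)]
r=cv2.minAreaRect((q[:,:2]*1000).astype(np.float32)); print("rack",r,cv2.boxPoints(r).round().tolist())
for th in (1.15,1.2,1.25): print(th,door(th))
E
```

```text
8.95 [ 0.38255281 -0.33615727  0.07552916] [-0.77   0.107  2.101 -0.     0.935  0.186] 0.5297452007337315 [-0.72  0.46 -1.52]
((533.2583618164062, -47.56951904296875), (235.0573272705078, 17.939537048339844), 68.23973846435547) [[481.3570556640625, -153.39816284179688], [498.018310546875, -160.04876708984375], [585.15966796875, 58.259124755859375], [568.4984130859375, 64.90972900390625]]
[ 3.7220380e-01  9.2815101e-01  5.3296600e+02 -4.8443707e+01]
rack ((586.3514404296875, -43.30992889404297), (136.36013793945312, 69.29255676269531), 68.15222930908203) [[529.0, -94.0], [593.0, -119.0], [644.0, 7.0], [580.0, 33.0]]
1.15 {'n': array([ 0.96073003, -0.27748479]), 'd': array([-0.27748479, -0.96073003]), 'handle': array([ 0.47390114, -0.11793034]), 'rack': array([ 0.59774356, -0.04232574]), 'tip': array([ 0.51346389, -0.16474689])}
1.2 {'n': array([ 0.94566091, -0.3251545 ]), 'd': array([-0.3251545 , -0.94566091]), 'handle': array([ 0.464087  , -0.11215384]), 'rack': array([ 0.5915533 , -0.04283327]), 'tip': array([ 0.50126045, -0.16088919])}
1.25 {'n': array([ 0.92822813, -0.37201149]), 'd': array([-0.37201149, -0.92822813]), 'handle': array([ 0.45457382, -0.10589406]), 'rack': array([ 0.5853454 , -0.04303077]), 'tip': array([ 0.48926506, -0.1564264 ])}
```

View pics/wrist4.png

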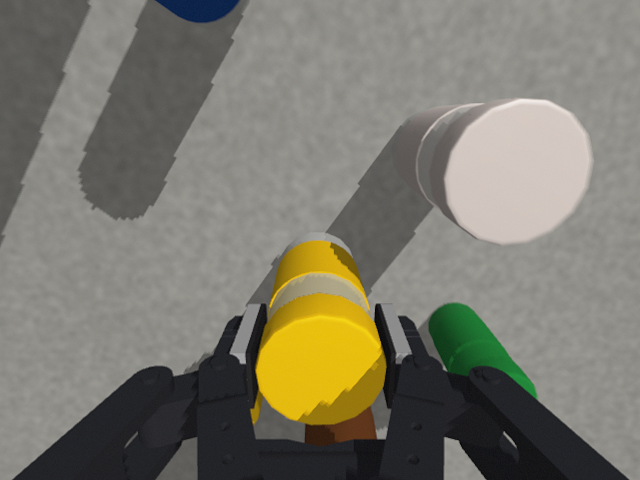

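Grasped at 53% opening (45 mm), with the yellow pot between the pads. The measured rack centre of (0.586, -0.043) and door angle of 1.25 rad match the model. Now I'll lift it.

Call:
move_arm:
  steps:
    - [0, 0, -45, 0, 40]
    - [0, 0, -90, 0, 40]
    - [0, 0, -140, 0, 40]
    - [0, 0, -190, 0, 40]
    - [0, 0, -240, 0, 40]
    - [0, 0, -280, 0, 40]
    - [0, 0, -290, 0, 40]
    - [0, 0, -290, 0, 40]

```text
time: 9.8
tool_pos: [0.3836, -0.3372, 0.3681]
tcp_rot: [2.99, 0.949, 0.004]
wrist_force: [-0.4, 0.3, -2.3]
width: 0.528
```

```bash
python3 - <<'E'
from h import *
from workcell import bot
s=bot.read_state(); print(s["time"],s["tool_pos"],s["q"].round(3),s["width"],s["wrist_force"].round(2))
c=pickle.load(open("pics/top3.pkl","rb"));P=cloud(c)
q=P[205:260,240:315].reshape(-1,3); D=door(1.25); loc=q[:,:2]-D["rack"]
m=(abs(loc@D["n"])<.022)&(abs(loc@D["d"])<.045); print("floor z",np.percentile(q[m][:,2],[10,50,90]))
print(rel(.586,-.043,.36,np.arctan2(D["d"][1],D["d"][0])),np.arctan2(D["d"][1],D["d"][0]))
E
```

```text
9.8 [ 0.38358312 -0.3372113   0.3681064 ] [-0.77  -0.11   1.758 -0.     1.488  0.186] 0.5277145312315052 [-0.44  0.27 -2.29]
floor z [0.12785614 0.1306402  0.1336597 ]
[ 335.  -123.7    7.8   57.1] -1.9519714251521194
```

Call:
move_arm:
  steps:
    - [30, -11, 0, 6, 40]
    - [65, -24, 0, 12, 40]
    - [100, -37, 0, 18, 40]
    - [135, -50, 0, 24, 40]
    - [170, -63, 0, 30, 40]
    - [205, -76, 0, 36, 40]
    - [240, -89, 0, 42, 40]
    - [275, -102, 0, 48, 40]
    - [305, -113, 0, 54, 40]
    - [325, -120, 0, 57, 40]
    - [335, -124, 0, 57, 40]
    - [335, -124, 0, 57, 40]
    - [335, -124, 0, 57, 40]

```text
time: 11.1
tool_pos: [0.5842, -0.0425, 0.3638]
tcp_rot: [3.084, -0.592, -0.004]
wrist_force: [-0.1, 0.3, -1.8]
width: 0.527
```

```bash
python3 - <<'E'
from h import *
from workcell import bot
s=bot.read_state(); print(s["time"],s["tool_pos"],s["tcp_rot"],s["q"].round(3),s["width"],s["wrist_force"].round(2))
print(rel(.586,-.043,.195,-1.952))
for n in ["scene","wrist","top"]:
    c=bot.read_camera(n);pickle.dump(c,open(f"pics/{n}5.pkl","wb"));cv2.imwrite(f"pics/{n}5.png",c["pixels"][:,:,::-1])
E
```

```text
11.1 [ 0.58422091 -0.04254094  0.36381025] [ 3.0843313  -0.592139   -0.00409653] [-1.150e-01  4.400e-02  1.616e+00 -1.000e-03  1.484e+00  1.835e+00] 0.527330262239496 [-0.06  0.3  -1.81]
[ 2.200e+00 -5.000e-01  1.688e+02  1.000e-01]
```

View pics/wrist5.png

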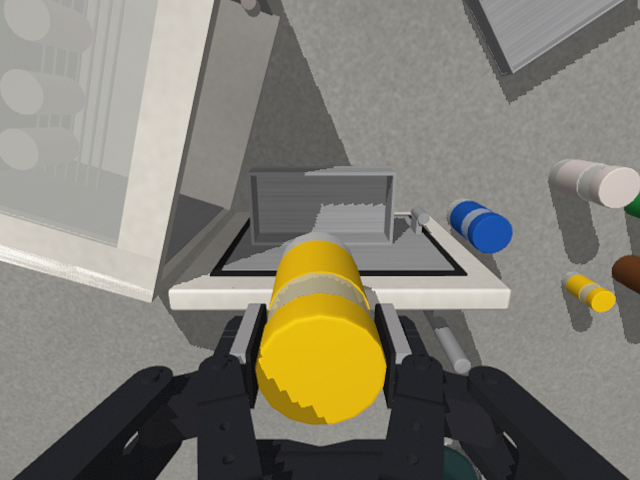

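View pics/scene5.png

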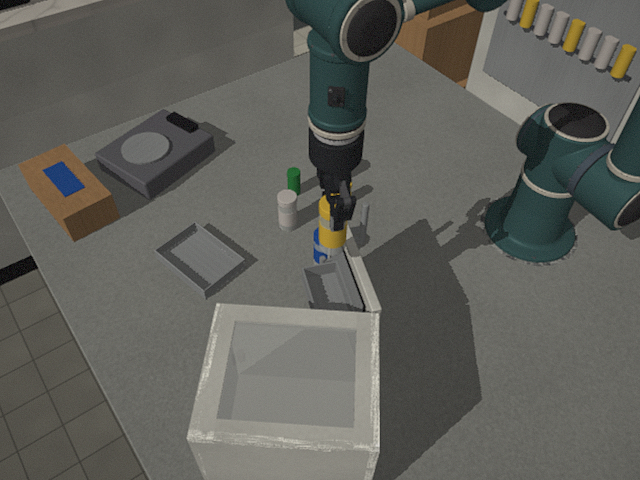

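```bash
python3 - <<'E'
from h import *
D=door(1.25)
for n in ["wrist","scene","top"]:
    c=pickle.load(open(f"pics/{n}5.pkl","rb"));P=cloud(c).reshape(-1,3);H=hsv(c).reshape(-1,3)
    loc=(P[:,:2]-D["rack"]); a=loc@D["n"]; b=loc@D["d"]
    m=(P[:,2]>.155)&(P[:,2]<.168)&(abs(a)<.045)&(abs(b)<.085)
    if m.sum()>5: print(n,"rim n",np.percentile(a[m],[1,50,99]).round(4),"d",np.percentile(b[m],[1,99]).round(4),m.sum())
    m=(abs(P[:,2]-.255)<.006)&(a<-.02)&(a>-.08)&(abs(b)<.11)
    if m.sum()>5: print(n,"door top n",np.percentile(a[m],[2,50,98]).round(4), m.sum())
    y=(H[:,1]>120)&(H[:,0]>=18)&(H[:,0]<=32)&(P[:,2]>.385)&(P[:,2]<.43)&(np.hypot(a,b)<.06)
    if y.sum()>5: print(n,"pot n",(a[y].min()+a[y].max())/2,np.ptp(a[y]),"d",(b[y].min()+b[y].max())/2,np.ptp(b[y]),"z",np.percentile(P[y,2],[50,95]))
E
```

```text
wrist rim n [-0.0375 -0.0087  0.0333] d [-0.0796  0.0802] 1951
wrist door top n [-0.0564 -0.0458 -0.0395] 4478
wrist pot n -0.0019437344166493876 0.046108634145126365 d 0.00010108387280781568 0.04552236116012624 z [0.39870057 0.39975834]
scene rim n [-0.0375 -0.0325  0.0335] d [-0.0483  0.0742] 374
scene door top n [-0.057  -0.0484 -0.0399] 840
scene pot n 0.00209936267641052 0.036243632929780556 d -0.014483035027990535 0.07977250439776007 z [0.39643247 0.39981652]
top rim n [-0.0335 -0.0278  0.0347] d [-0.0663  0.0681] 87
top door top n [-0.0553 -0.0468 -0.0381] 732
```

Call:
move_arm:
  steps:
    - [2, 0, 30, 0, 40]
    - [2, 0, 60, 0, 40]
    - [2, 0, 85, 0, 40]
    - [2, 0, 110, 0, 40]
    - [2, 0, 130, 0, 40]
    - [2, 0, 145, 0, 40]
    - [2, 0, 155, 0, 40]
    - [2, 0, 162, 0, 40]
    - [2, 0, 166, 0, 40]
    - [2, 0, 168, 0, 40]
    - [2, 0, 168, 0, 40]
    - [2, 0, 168, 0, 40]

```text
time: 12.45
tool_pos: [0.5874, -0.0428, 0.1981]
tcp_rot: [-3.085, 0.594, -0.002]
wrist_force: [0.4, -0.0, -2.2]
width: 0.532
```

```bash
python3 - <<'E'
from h import *
from workcell import bot
s=bot.read_state(); print(s["time"],s["tool_pos"],s["tcp_rot"],s["width"],s["wrist_force"].round(2))
c=bot.read_camera("scene");cv2.imwrite("pics/s6.png",cv2.resize(c["pixels"][180:360,260:420,::-1],None,fx=3,fy=3))
c=bot.read_camera("wrist");cv2.imwrite("pics/w6.png",c["pixels"][:,:,::-1])
E
```

```text
12.45 [ 0.58744045 -0.0427521   0.19805457] [-3.08492401e+00  5.93549025e-01 -1.96367448e-03] 0.5319018106326181 [ 0.39 -0.03 -2.15]
```

View pics/s6.png

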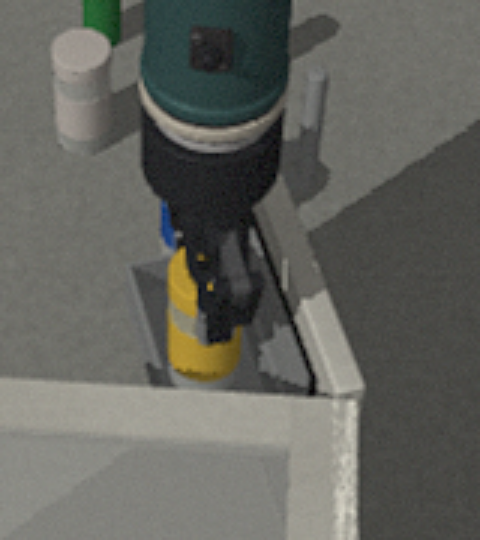

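View pics/w6.png

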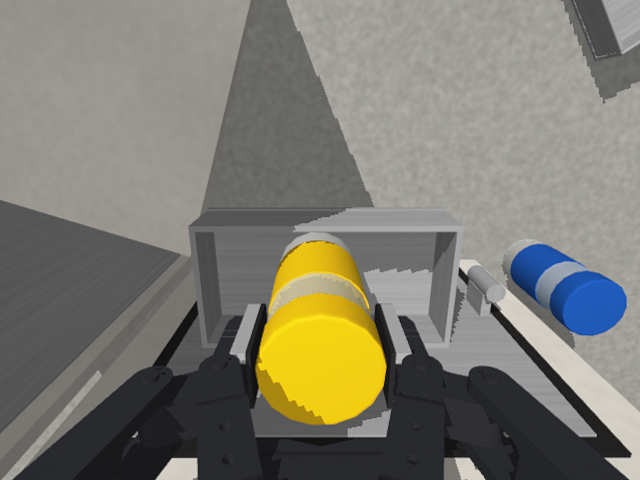

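The wrist view shows the pot (cap at 320,370) inside the trough walls, about 3 mm above the floor with no contact force. I'll lower it until it touches, then let go.

Call:
move_arm:
  steps:
    - [0, 0, 2, 0, 40]
    - [0, 0, 3, 0, 40]
    - [0, 0, 4, 0, 40]
    - [0, 0, 4, 0, 40]
    - [0, 0, 4, 0, 40]

```text
time: 13.05
tool_pos: [0.5886, -0.0428, 0.1959]
tcp_rot: [-3.085, 0.593, -0.007]
wrist_force: [-1.2, 0.6, 7.2]
width: 0.53
```

Contact made (+7 N upward). Next I'll back off 1 mm, open and rise.

Call:
move_arm:
  steps:
    - [0, 0, -1, 0, 40]
    - [0, 0, -1, 0, 60]
    - [0, 0, -1, 0, 70]
    - [0, 0, -1, 0, 76]
    - [0, 0, -1, 0, 76]
    - [0, 0, -1, 0, 76]
    - [0, 0, -20, 0, 76]
    - [0, 0, -45, 0, 76]
    - [0, 0, -85, 0, 76]
    - [0, 0, -130, 0, 76]
    - [0, 0, -160, 0, 76]
    - [0, 0, -160, 0, 76]
    - [0, 0, -160, 0, 76]

```text
time: 14.35
tool_pos: [0.5873, -0.0428, 0.3541]
tcp_rot: [-3.085, 0.594, -0.003]
wrist_force: [-0.4, 0.2, -1.2]
width: 0.761
```

```bash
python3 - <<'E'
from h import *
from workcell import bot
s=bot.read_state(); print(s["time"],s["tool_pos"],s["q"].round(3),s["width"],s["wrist_force"].round(2))
D=door(1.25)
for n in ["wrist","scene"]:
    c=bot.read_camera(n);pickle.dump(c,open(f"pics/{n}7.pkl","wb"));cv2.imwrite(f"pics/{n}7.png",c["pixels"][:,:,::-1])
    P=cloud(c).reshape(-1,3);H=hsv(c).reshape(-1,3)
    loc=(P[:,:2]-D["rack"]); a=loc@D["n"]; b=loc@D["d"]
    y=(H[:,1]>120)&(H[:,0]>=18)&(H[:,0]<=32)&(P[:,2]>.222)&(P[:,2]<.25)&(np.hypot(a,b)<.06)
    if y.sum()>5: print(n,"pot n",(a[y].min()+a[y].max())/2,np.ptp(a[y]),"d",(b[y].min()+b[y].max())/2,np.ptp(b[y]),"z",np.percentile(P[y,2],[50,95]))
    m=(abs(P[:,2]-.255)<.006)&(a<-.02)&(a>-.08)&(abs(b)<.11)
    if m.sum()>5: print(n,"door top n",np.percentile(a[m],[2,50,98]).round(4), np.degrees(np.arctan(np.polyfit(b[m],a[m],1)[0])))
E
```

```text
14.35 [ 0.5873049  -0.04278382  0.35410957] [-0.115  0.048  1.628  0.     1.463  1.836] 0.7609555639920459 [-0.43  0.22 -1.16]
wrist pot n 0.001356133560796136 0.045640903362188553 d -0.0037959594693246536 0.044801380378767935 z [0.22997844 0.23109444]
wrist door top n [-0.0557 -0.045  -0.0382] 0.5315249639924896
scene pot n -0.006870026863211623 0.0610872466687451 d -0.003150604619577776 0.04847552611483533 z [0.22872671 0.23114478]
scene door top n [-0.0563 -0.0474 -0.0391] 0.030007910853994617
```

View pics/wrist7.png

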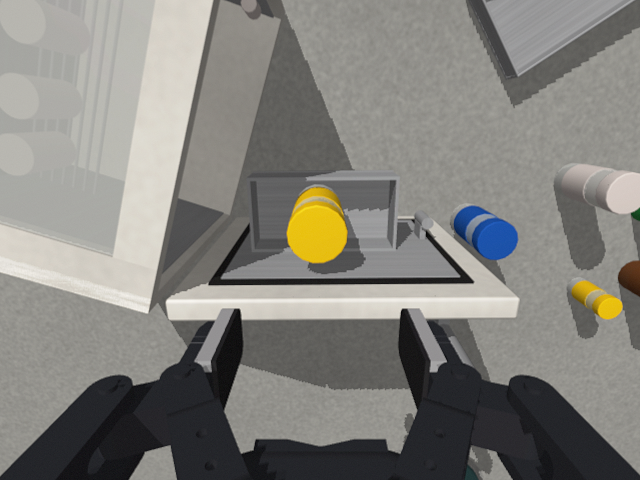

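The pot stands free in the trough (cap at 318,232): top z 0.230, +1 mm off centre across and -4 mm along. Now back to the handle.

```bash
python3 - <<'E'
from h import *
D=door(1.25)
c=pickle.load(open("pics/scene7.pkl","rb"));P=cloud(c).reshape(-1,3)
loc=(P[:,:2]-D["handle"]); m=(P[:,2]>.2)&(P[:,2]<.28)&(np.hypot(loc[:,0],loc[:,1])<.03)
q=P[m];print(len(q),q.mean(0),(q.max(0)+q.min(0))/2, D["handle"])
print(rel(*D["handle"],.35,YAW-1.25))
E
```

```text
201 [ 0.45684517 -0.10481892  0.23635489] [ 0.45989687 -0.10743062  0.23332069] [ 0.45457382 -0.10589406]
[-98.7 107.6   1.7 -89.9]
```

Call:
move_arm:
  steps:
    - [-25, 27, 0, -8, 40]
    - [-50, 54, 0, -16, 40]
    - [-75, 80, 0, -25, 40]
    - [-98, 108, 0, -33, 40]
    - [-98, 108, 0, -42, 40]
    - [-98, 108, 0, -50, 40]
    - [-98, 108, 0, -58, 40]
    - [-98, 108, 0, -66, 40]
    - [-98, 108, 0, -75, 40]
    - [-98, 108, 0, -83, 40]
    - [-98, 108, 0, -90, 40]
    - [-98, 108, 0, -90, 40]
    - [-98, 108, 0, -90, 40]

```text
time: 15.75
tool_pos: [0.4552, -0.1065, 0.3517]
tcp_rot: [-2.602, -1.757, 0.003]
wrist_force: [-0.2, 0.7, 0.3]
width: 0.4
```

```bash
python3 - <<'E'
from h import *
from workcell import bot
D=door(1.25)
s=bot.read_state(); print(s["time"],s["tool_pos"],s["q"].round(3),s["width"])
c=bot.read_camera("wrist");cv2.imwrite("pics/w8.png",c["pixels"][:,:,::-1]);P=cloud(c).reshape(-1,3)
loc=(P[:,:2]-D["handle"]); m=(P[:,2]>.256)&(P[:,2]<.275)&(np.hypot(loc[:,0],loc[:,1])<.03)
q=P[m];print(len(q),q.mean(0))
print(rel(*q.mean(0)[:2],.225,YAW-1.25),rel(*D["handle"],.225,YAW-1.25))
E
```

```text
15.75 [ 0.45524289 -0.10648541  0.35170166] [-0.283 -0.188  1.854 -0.     1.478  0.1  ] 0.39988633575007815
389 [ 0.45442409 -0.1061055   0.26380534]
[ 0.00e+00 -8.00e-01  1.27e+02 -1.00e-01] [ 3.00e-01 -7.00e-01  1.27e+02 -1.00e-01]
```

View pics/w8.png

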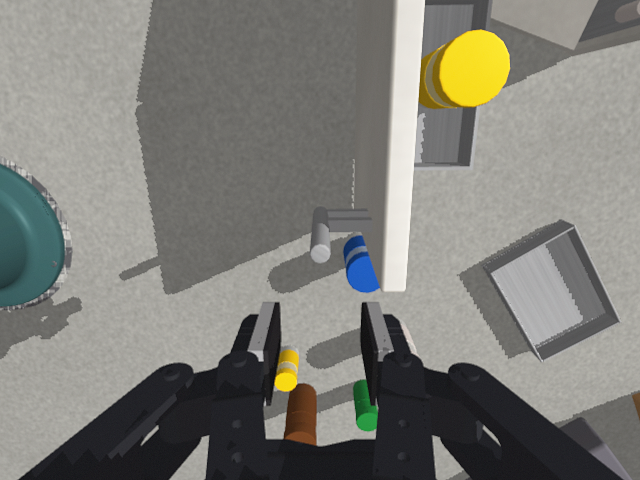

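The handle top at (320,253) is centred between the pads, and the door face is clear of the right finger. I'll descend and grip.

Call:
move_arm:
  steps:
    - [0, -1, 40, 0, 40]
    - [0, -1, 80, 0, 40]
    - [0, -1, 110, 0, 40]
    - [0, -1, 127, 0, 40]
    - [0, -1, 127, 0, 40]
    - [0, -1, 127, 0, 0]
    - [0, -1, 127, 0, 0]
    - [0, -1, 127, 0, 0]
    - [0, -1, 127, 0, 0]
    - [0, -1, 127, 0, 0]
  newtons: 60

```text
time: 16.8
tool_pos: [0.4556, -0.1066, 0.2274]
tcp_rot: [2.6, 1.761, 0.002]
wrist_force: [-0.1, -0.1, 1.3]
width: 0.149
```

```bash
python3 - <<'E'
from h import *
from workcell import bot
s=bot.read_state(); print(s["time"],s["tool_pos"],s["width"],s["wrist_force"].round(2))
M=R.from_rotvec(s["tcp_rot"]).as_matrix(); cur=np.arctan2(M[1,1],M[0,1])
b=door(1.25)["handle"]; off=s["tool_pos"][:2]-b;print(off,cur)
for th in np.arange(1.2,-.021,-.05):
    a=-(th-1.25); o=np.array([[np.cos(a),-np.sin(a)],[np.sin(a),np.cos(a)]])@off
    print(round(th,2),rel(*(door(th)["handle"]+o),s["tool_pos"][2],cur-(th-1.25),(s["tool_pos"],s["tcp_rot"])).tolist())
E
```

```text
16.8 [ 0.45558512 -0.1065542   0.22742443] 0.14948852836701496 [-0.14 -0.08  1.26]
[ 0.0010113  -0.00066014] -0.3804160848336461
1.2 [-2.2, 11.2, 0.0, -2.9]
1.15 [-3.9, 22.4, 0.0, -5.7]
1.1 [-5.0, 33.8, 0.1, -8.6]
1.05 [-5.5, 45.1, 0.1, -11.5]
1.0 [-5.5, 56.5, 0.1, -14.3]
0.95 [-4.8, 67.9, 0.1, -17.2]
0.9 [-3.7, 79.2, 0.2, -20.1]
0.85 [-1.9, 90.5, 0.2, -22.9]
0.8 [0.4, 101.6, 0.2, -25.8]
0.75 [3.2, 112.6, 0.2, -28.6]
0.7 [6.6, 123.5, 0.2, -31.5]
0.65 [10.6, 134.2, 0.3, -34.4]
0.6 [15.1, 144.7, 0.3, -37.2]
0.55 [20.1, 154.9, 0.3, -40.1]
0.5 [25.5, 164.9, 0.3, -43.0]
0.45 [31.5, 174.6, 0.3, -45.8]
0.4 [38.0, 183.9, 0.4, -48.7]
0.35 [44.9, 193.0, 0.4, -51.6]
0.3 [52.3, 201.6, 0.4, -54.4]
0.25 [60.1, 210.0, 0.4, -57.3]
0.2 [68.3, 217.9, 0.4, -60.2]
0.15 [76.9, 225.3, 0.4, -63.0]
0.1 [85.8, 232.4, 0.5, -65.9]
0.05 [95.1, 239.0, 0.5, -68.8]
-0.0 [104.7, 245.1, 0.5, -71.6]
```

Call:
move_arm:
  steps:
    - [-1, 4, 0, -1, 0]
    - [-2, 11, 0, -2.9, 0]
    - [-3, 17, 0, -4.3, 0]
    - [-4, 24, 0, -6, 0]
    - [-5, 34, 0, -8.6, 0]
    - [-5, 45, 0, -11.5, 0]
    - [-5, 56, 0, -14.3, 0]
    - [-5, 68, 0, -17.2, 0]
    - [-4, 79, 0, -20, 0]
    - [-2, 90, 0, -23, 0]
    - [0, 101, 0, -25.8, 0]
    - [3, 112, 0, -28.6, 0]
    - [7, 123, 0, -31.5, 0]
    - [11, 134, 0, -34.4, 0]
    - [15, 144, 0, -37.2, 0]
    - [20, 155, 0, -40, 0]
    - [25, 165, 0, -43, 0]
    - [28, 170, 0, -44.4, 0]
    - [30, 172, 0, -45, 0]
    - [30, 172, 0, -45, 0]

```text
time: 18.8
tool_pos: [0.6271, -0.1409, 0.2274]
tcp_rot: [1.727, 2.624, 0.004]
wrist_force: [-0.2, 3.9, 4.7]
width: 0.147
```

```bash
python3 - <<'E'
from h import *
from workcell import bot
s=bot.read_state(); print(s["time"],s["tool_pos"],s["width"],s["wrist_force"].round(2))
M=R.from_rotvec(s["tcp_rot"]).as_matrix(); cur=np.arctan2(M[1,1],M[0,1])
r=s["tool_pos"][:2]-[HX,HY]; th=np.arctan2(-.051*0-.222*1,0)
h0=door(0)["handle"]-[HX,HY]; th=np.arctan2(h0[1],h0[0])-np.arctan2(r[1],r[0]); print("theta",th,"radius",np.hypot(*r),np.hypot(*h0), YAW-cur)
for n in ["scene","top"]:
    c=bot.read_camera(n);cv2.imwrite(f"pics/{n}9.png",c["pixels"][:,:,::-1])
for t in np.r_[np.arange(.45,0.1,-.05),.1,.08,.06,.04,.02,0,-.02]:
    if t<th: print(round(t,2),rel(*door(t)["handle"],s["tool_pos"][2],YAW-t,(s["tool_pos"],s["tcp_rot"])).tolist())
E
```

```text
18.8 [ 0.62714263 -0.14088097  0.22742604] 0.147116551635821 [-0.24  3.94  4.69]
theta 0.45330825660670626 radius 0.22613790518614518 0.22778279127273862 0.4619433283539403
0.45 [-1.8, 0.4, -0.0, -0.7]
0.4 [-3.9, 11.6, 0.0, -3.5]
0.35 [-5.5, 22.8, 0.0, -6.4]
0.3 [-6.5, 34.2, 0.1, -9.3]
0.25 [-6.9, 45.6, 0.1, -12.1]
0.2 [-6.8, 57.0, 0.1, -15.0]
0.15 [-6.1, 68.3, 0.2, -17.9]
0.1 [-4.8, 79.6, 0.2, -20.7]
0.08 [-4.2, 84.1, 0.2, -21.9]
0.06 [-3.4, 88.6, 0.2, -23.0]
0.04 [-2.6, 93.1, 0.2, -24.2]
0.02 [-1.7, 97.6, 0.2, -25.3]
0.0 [-0.6, 102.0, 0.2, -26.5]
-0.02 [0.5, 106.4, 0.3, -27.6]
```

View pics/scene9.png

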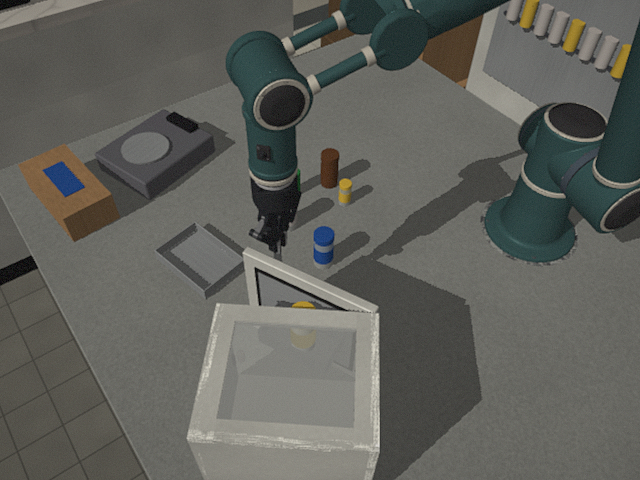

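View pics/top9.png

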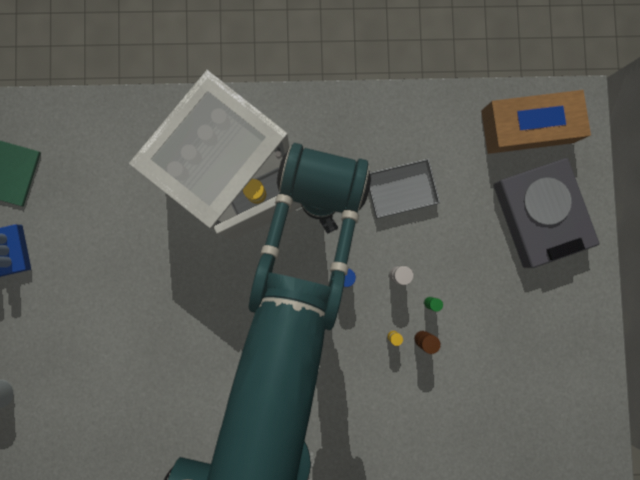

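The pot is still upright in the trough (yellow at (303,305) in scene, (254,190) in top), and the tray and blue pot haven't moved. I'll close more slowly through the catch.

Call:
move_arm:
  steps:
    - [-3, 6, 0, -2, 0]
    - [-4, 14, 0, -4.2, 0]
    - [-5, 23, 0, -6.4, 0]
    - [-6, 34, 0, -9.3, 0]
    - [-7, 45, 0, -12.1, 0]
    - [-7, 56, 0, -15, 0]
    - [-6, 65, 0, -17, 0]
    - [-6, 71, 0, -18.6, 0]
    - [-5, 76, 0, -19.9, 0]
    - [-5, 80, 0, -20.7, 0]
    - [-4, 84, 0, -21.9, 0]
    - [-4, 88, 0, -22.8, 0]
    - [-3, 91, 0, -23.6, 0]
    - [-3, 94, 0, -24.4, 0]
    - [-2, 97, 0, -25.2, 0]
    - [-1, 100, 0, -26, 0]
    - [-1, 102, 0, -26.5, 0]
    - [-1, 102, 0, -26.5, 0]
    - [-1, 102, 0, -26.5, 0]

```text
time: 20.8
tool_pos: [0.7175, -0.1003, 0.2274]
tcp_rot: [-1.078, -2.944, -0.003]
wrist_force: [-11.6, 7.1, 10.5]
width: 0.15
```

```bash
python3 - <<'E'
from h import *
from workcell import bot
s=bot.read_state(); print(s["time"],s["tool_pos"],s["width"],s["wrist_force"].round(2))
r=s["tool_pos"][:2]-[HX,HY]
h0=np.array([.719834,-.10225546])-[HX,HY]; print("theta",np.arctan2(h0[1],h0[0])-np.arctan2(r[1],r[0]))
E
```

```text
20.8 [ 0.7174891  -0.10030006  0.22740701] 0.14998530818136568 [-11.63   7.15  10.46]
theta 0.003227441563403488
```

The reading is about 0.003 rad from the initially grasped shut pose. I'll give it a small extra push, then release and rise.

Call:
move_arm:
  steps:
    - [0, 2, 0, 0, 0]
    - [0, 3, 0, 0, 0]
    - [0, 3, 0, 0, 0]
    - [0, 0, 0, 0, 0]
    - [0, 0, 0, 0, 15]
    - [0, 0, 0, 0, 30]
    - [0, 0, 0, 0, 40]
    - [0, 0, 0, 0, 40]
    - [0, 0, -20, 0, 40]
    - [0, 0, -50, 0, 40]
    - [0, 0, -90, 0, 40]
    - [0, 0, -120, 0, 40]
    - [-50, -20, -140, 0, 40]
    - [-100, -50, -140, 0, 40]
    - [-150, -90, -140, 0, 40]
    - [-180, -120, -140, 0, 40]
    - [-180, -120, -140, 0, 40]
    - [-180, -120, -140, 0, 40]

```text
time: 22.6
tool_pos: [0.7791, -0.3161, 0.3636]
tcp_rot: [-1.088, -2.945, 0.002]
wrist_force: [0.1, -0.2, -0.2]
width: 0.398
```

```bash
python3 - <<'E'
from h import *
from workcell import bot
s=bot.read_state(); print(s["time"],s["tool_pos"],s["width"],s["wrist_force"].round(2))
Xc=np.array([np.cos(YAW),np.sin(YAW)])
for n in ["scene","top"]:
    c=bot.read_camera(n);cv2.imwrite(f"pics/{n}10.png",c["pixels"][:,:,::-1]); pickle.dump(c,open(f"pics/{n}10.pkl","wb"))
    for nm,cc in (("start",pickle.load(open(f"pics/{n}0.pkl","rb"))),("now",c)):
        P=cloud(cc).reshape(-1,3); D=door(0)
        loc=P[:,:2]-D["handle"]; m=(P[:,2]>.2)&(P[:,2]<.28)&(np.hypot(loc[:,0],loc[:,1])<.03)
        print(n,nm,"handle",m.sum(),P[m].mean(0).round(4))
        l=P[:,:2]-[HX,HY]; a=l@D["n"]; b=l@D["d"]
        m=(abs(P[:,2]-.255)<.006)&(a>-.02)&(a<.0065)&(b>.02)&(b<.24)
        if m.sum()>20: print("   edge slope rad",np.polyfit(b[m],a[m],1).round(4))
E
```

```text
22.6 [ 0.77911344 -0.31606276  0.36359469] 0.39813755796810135 [ 0.07 -0.16 -0.23]
scene start handle 213 [ 0.7206 -0.098   0.2382]
   edge slope rad [ 0.0012 -0.003 ]
scene now handle 215 [ 0.7207 -0.0979  0.2382]
   edge slope rad [ 0.001  -0.0029]
top start handle 91 [ 0.7224 -0.0972  0.2357]
   edge slope rad [-0.0004 -0.0018]
top now handle 89 [ 0.7218 -0.0975  0.2367]
   edge slope rad [ 0.0007 -0.002 ]
```

View pics/scene10.png

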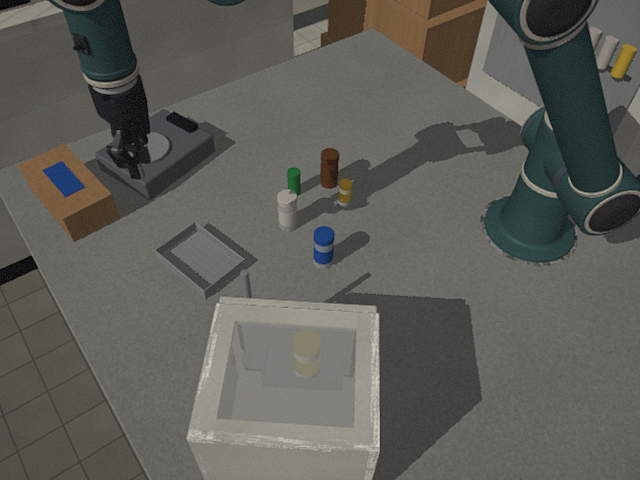

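View pics/top10.png

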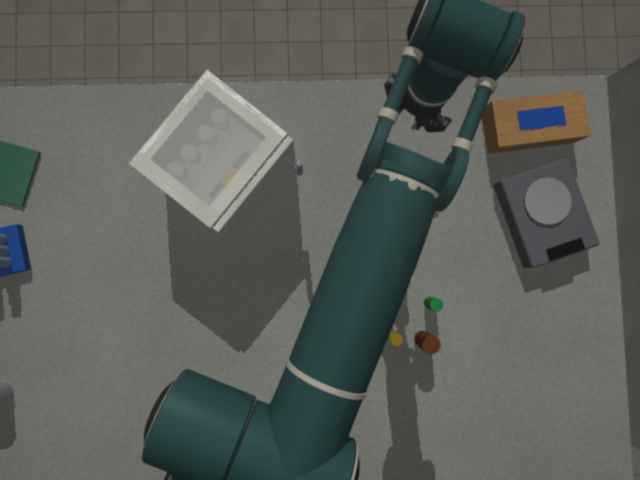

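The door is home: handle and edge are back at their starting readings. The pot stands upright in the trough, seen through the window at (307,352), and the others are in place. The arm is clear, so I'm handing in.

```bash
python3 -c "
from workcell import bot
print(bot.finish_job())"
```

```text
the job is handed in; nothing more can be done
None
```

The yellow-capped pot is in the door's rack and the door is shut behind its catch. I handed the job in at about 22.7 s of the 72 s allowed. No verdict is reported.

I pulled the door open by its handle to about 1.25 rad. I then set the pot in the trough, let go, gripped the handle again and swung the door home.

**Last checks:**
- **Door:** handle position and door edge matched their starting readings to about 1 mm and 1 mrad in both the scene and top views.
- **Pot:** before closing, its top stood at 0.230 m, about 1 mm off centre across the rack and 4 mm along it. The scene camera's figure across the rack disagreed (-7 mm). Its measured width was too large there, so I went with the wrist camera. After closing, I only checked by eye through the roof window that the pot was upright.
- **Other pots and tray:** blue, white and tray look unmoved in the final scene view. I did not measure them again, and the arm hid them from the top camera.
- **Arm:** clear of everything, with wrist force close to zero.

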